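# Open both leaves of a glazed counter display cabinet

## Task

Open up the small glazed display cabinet for restocking. Push down the thumb plate of the bolt that locks its left leaf, swing that leaf wide open while the right leaf stays shut, and only then swing open the right leaf, whose edge lies behind the left leaf's cover strip. Leave the bolt drawn and both leaves standing about square to the cabinet front or farther open, and do not knock the candle tin, the counter bell or the ribbon spool.

Things in the scene. Friction and masses are not known exactly. Their poses are not given: they have to be found in the camera images.
- cabinet: Fixed wooden display cabinet 150 deep x 360 wide x 200 mm high, two framed glass leaves on its front. Origin: on the table under the middle of its front edge; x points into the cabinet, away from the robot, y left, z up. The shut leaves fill 0 to 18 mm in front of the origin's plane, 41 to 195 mm above the table. Left and right are as the robot sees them.
- keeper (a point): Upper front edge, in the middle, of the steel keeper staple (36 mm wide, 14 mm high) that surrounds the bolt's head; fixed to the cabinet's top, 211 mm above the table, 43 mm in front of the cabinet origin's plane and 22 mm left of its middle.
- bolt (a joint): Steel bolt on the front of the left leaf: 0 = up, its head 12 mm deep in the keeper, leaf locked; grows as it is pushed straight down, 0.022 m at the lower stop; free of the keeper beyond 0.013 m. Friction of about 4 N holds it where it is left; it has no spring.
- bolt_plate (a point): Where to press: middle of the free part of the upper face of the bolt's level steel thumb plate, which sticks out towards the robot. Plate 26 mm wide in y, 8 mm thick; upper face 191 mm above the table with the bolt up. The keeper's front is 27 mm behind this point, the plate's front end 19 mm ahead of it. Moves with bolt and leaf.
- left_leaf (a joint): Left leaf (174 mm wide), the latched one, carries the bolt; hinged at the cabinet's left edge: 0 = shut, grows in rad as its free edge swings towards the robot and left (clockwise seen from above), stop at 1.95. Friction (0.07 N m): stays where it is left. A 34 mm wide cover strip on its free edge laps 17 mm over the right leaf's front.
- left_leaf_handle (a point): Middle of the bar of the left leaf's steel D handle: level, 10 mm thick, 84 mm between its post centres (74 clear), centre line 172 mm above the table, 50 mm in front of the leaf's face (45 clear behind it, open above and below). 86 mm from the hinge line along the leaf, 68 mm in front of it square to the leaf. Axes turn with the leaf (shut: as the cabinet's).
- left_leaf_hinge (a point): Vertical hinge line of the left leaf, at handle height.
- right_leaf (a joint): Right leaf, overlapped by the left leaf's cover strip so that it cannot open alone; mirror image of the left leaf without bolt or strip, hinged at the cabinet's right edge: 0 = shut, grows in rad as its free edge swings towards the robot and to the right (anticlockwise seen from above), stop at 1.95, same hinge friction.
- right_leaf_handle (a point): Middle of the bar of the right leaf's D handle, same shape and offsets as the left one, mirrored.
- right_leaf_hinge (a point): Vertical hinge line of the right leaf, at handle height.
- candle_tin: Bystander: round candle tin 66 mm in diameter, 28 mm high, loose on the table in front of the cabinet, a little left of its middle, clear of the leaves' swing. Origin under its centre.
- bell: Bystander: counter bell, 84 mm in diameter, 66 mm high, loose, near the table's front edge on the left. Origin under its centre.
- ribbon_spool: Bystander: ribbon spool 82 x 72 mm across, 40 mm high, loose on the table in front of the cabinet, a little right of its middle, clear of the leaves' swing. Origin under its centre.

How it is judged:
On the way, in this order (a step that is already met when the one before it is completed fails the run):
1. the bolt is pushed down clear of the keeper, both leaves still shut (value of joint bolt above 0.014 m and value of joint each of left_leaf, right_leaf below 0.1 rad), for 0.1 s.
2. the left leaf stands wide open while the right leaf is still shut (value of joint left_leaf above 1.4 rad and value of joint right_leaf below 0.1 rad), for 0.2 s.
At the end, for the whole second after the job is handed in: Both leaves stand at rest at 1.4 rad (80 degrees) or more, and the bolt is still drawn (more than 13 mm down) (value of joint each of left_leaf, right_leaf above 1.4 rad and value of joint bolt above 0.013 m and velocity of joint left_leaf between -0.05 and 0.05 rad/s and velocity of joint right_leaf between -0.05 and 0.05 rad/s); the robot touches nothing.
It fails at once if the right leaf is pulled open (beyond 0.15 rad) before the left leaf stands open (1.2 rad) (value of joint right_leaf above 0.15 rad and value of joint left_leaf below 1.2 rad).
It fails at once if the candle tin is knocked (moved more than 15 mm) (distance of candle_tin from where it was at the start of the episode above 0.015 m).
It fails at once if the counter bell is knocked (moved more than 15 mm) (distance of bell from where it was at the start of the episode above 0.015 m).
It fails at once if the ribbon spool is knocked (moved more than 15 mm) (distance of ribbon_spool from where it was at the start of the episode above 0.015 m).
It also fails if it takes over 51 s, if anything falls off the work surface, if the arm or the gripper's body presses on something with over 40 N, if the wrist force passes 120 N, or if a joint passes its speed limit or range.

## Robot

A 6-joint arm with a two-finger parallel gripper is mounted at the origin on a cart in front of the work surface, level with it; the furniture and walls round the work are solid. World frame = base frame: x ahead of the robot, y to its left, z up, the work surface at z = 0. Lengths are in m, angles in rad, forces in N, time in s.
With the tool pointing down it reaches from about 0.35 to 0.775 m from the base axis. Payload 5.5 kg.
Tool frame: the origin (TCP) lies between the finger pads; the fingertips stand 17 mm ahead of it and the grasp point (between the pads) lies 2 mm behind it (tip_extent is the distance from the TCP to the fingertips, in m); z points along the fingers, y is the line along which they close (so a half turn about z gives the same grasp; the last joint's range is limited). The gripper opens to 85 mm and grips with 20 to 120 N. Pads are 22 mm wide; open, the fingers measure 114 mm over their backs; the gripper's body (76 mm by 85 mm) begins 54 mm behind the grasp point. The pads swing forward as they close: fully open they stand 13 mm farther back than shut.
Start: joints at [-1.332, 0.313, 0.046, 1.304, 0, 1.431], TCP at [0.213, -0.534, 0.248] pointing down, gripper open.
Joint ranges: [-2.76, 2.76], [-0.86, 1.69], [-1.03, 1.26], [-2.2, 2.34], [-1.47, 1.5], [-3.14, 3.14]. Speed limits (rad/s): [2.57, 2.57, 3.14, 3.14, 3.14, 3.14].

## Interface

Orientations are given as a unit quaternion [w, x, y, z].
In Python, from station import sense, camera, camera_params, job_done, tip_extent gives the robot as it stands.
- The arm moves only by the tool play_rows, never from a script. Its argument "deltas" is a list that holds one entry, the list of rows, each a list of 5 numbers: the closure, from 0 (fully open) to 1 (shut), then the shift along the tool's x, y, z in cm, then the turn about the tool's z in rad. In form: [[[gripper, x, y, z, twist], ...]]. A call has 1 to 20 rows; each row is the pose to reach, as a shift and turn from the pose commanded when the call began, along the tool's axes at that moment; what a row does not reach only later rows make up. A row lasts 1/8 s, in which the tool goes at most 62.5 mm and 10.7 degrees, less where a joint would pass 70% of its speed; a pose out of reach is approached as far as the arm can. A call with a gripper value outside its range is refused whole. The fingers move at their own pace and stop on an object; the grip force is fixed at half the most. Time passes only in rows, so rows that repeat a pose let the fingers close. It gives the time, the measured TCP pose, the force, the opening and the grip force at its end, in the units of the state.
- sense(): the state, without advancing time (a new reading comes with each control period).
- camera(name): name is "scene" or "top" or "wrist"; returns the picture (480x640x3 uint8, red, green, blue); there is no depth.
- camera_params(name): a dict with "camera_matrix" (3x3 intrinsics, pixels), "pose" (4x4, takes a point from camera to world coordinates). Camera axes: x right, y down, z forward; pixel columns grow to the right and rows downward; lengths in m; the calibration is good to about 2 mm. A picture is of the moment at which its call begins: read the wrist's pose just before it. camera_params takes no time and is no camera call; for the wrist camera it gives the pose at the moment of the call.
- job_done(): hands the job in; it is judged then, once.
The state is a dict: "time_s": time; "qpos": joint angles; "dq": joint speeds; "joint_efforts": joint torques, N m; "ee_pos": TCP position; "tool_rot": TCP orientation; "force": force on the tool from outside, world axes, zero at the start; "wrist_torque": the same for the moment, N m; "finger_gap": opening from 0.0 (shut) to 1.0 (fully open); "grip_force": force on a finger pad.
Only numpy, scipy, OpenCV 4.12 (cv2) and the standard library are available. Lean on these libraries where they do the work, as an engineer would, in place of code of your own. Each camera call takes 0.05 s, during which the arm holds its last target. There are 200 camera calls.

## Working session

There is one attempt and no reset: what is moved stays moved. The work goes in short steps, Python scripts to look and compute and a tool call to move; the robot and the scene stay as the last step left them, time stands still between calls to the robot, and variables do not carry over. Pictures are saved under pics/ and viewed, at most 10 in all, crops included, and the job is handed in when it is done.

Besides the shell and the picture viewer there is one more tool, called after ">>>" by a JSON object that holds its "method" and its "body". play_rows: Moves the arm, as the interface text tells. Its arguments: {"type":"object","properties":{"deltas":{"type":"array"}},"required":["deltas"]}

```bash
mkdir -p pics
python3 - <<'E'
from station import *
import cv2,numpy as np
s=sense();print(s)
print(tip_extent if not callable(tip_extent) else tip_extent())
for n in("scene","top"):
    cv2.imwrite(f"pics/{n}0.png",camera(n)[:,:,::-1]);p=camera_params(n);print(n,np.round(p["camera_matrix"],1).tolist(),np.round(p["pose"],4).tolist())
E
```

```text
{'time_s': 0.0, 'qpos': array([-1.33161473e+00,  3.14028532e-01,  4.49680318e-02,  1.30357187e+00,
        8.27503007e-06,  1.43121196e+00]), 'dq': array([-0.00258835,  0.00132069,  0.00163988,  0.00081642,  0.00211158,
       -0.00178129]), 'joint_efforts': array([-2.08617882e-05, -4.80629468e+01,  2.98530793e+01,  1.95991178e-02,
       -3.57660099e-05,  1.30062936e-06]), 'ee_pos': array([ 0.21250861, -0.53378029,  0.24738834]), 'tool_rot': array([-9.17091520e-04,  9.82120165e-01,  1.88252861e-01, -4.15650259e-05]), 'force': array([-0.29946874,  0.33196054,  0.91503187]), 'wrist_torque': array([0.02565371, 0.00368164, 0.02994796]), 'grip_force': 0.0, 'finger_gap': 0.9984685087388623}
0.017
scene [[561.8, 0.0, 324.5], [0.0, 561.8, 231.9], [0.0, 0.0, 1.0]] [[-0.5675, -0.5007, 0.6536, -0.1572], [-0.8234, 0.3457, -0.4501, 0.5038], [-0.0006, -0.7936, -0.6085, 0.7678], [0.0, 0.0, 0.0, 1.0]]
top [[527.2, 0.0, 323.8], [0.0, 527.2, 233.3], [0.0, 0.0, 1.0]] [[-0.0234, -0.9958, 0.0888, 0.4271], [-0.9993, 0.0208, -0.0304, 0.0587], [0.0284, -0.0895, -0.9956, 1.094], [0.0, 0.0, 0.0, 1.0]]
```

View pics/scene0.png

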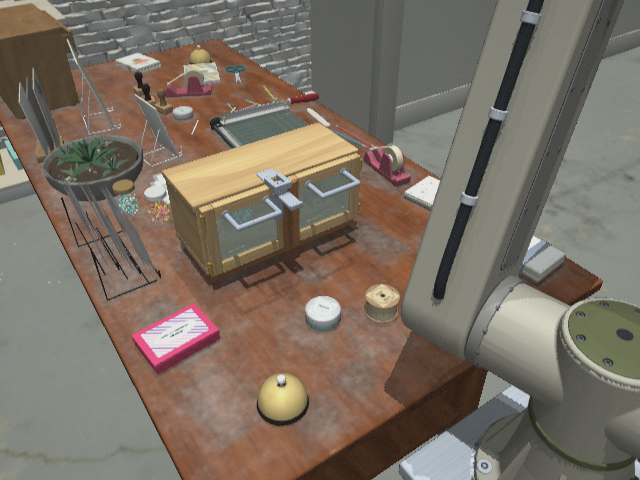

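View pics/top0.png

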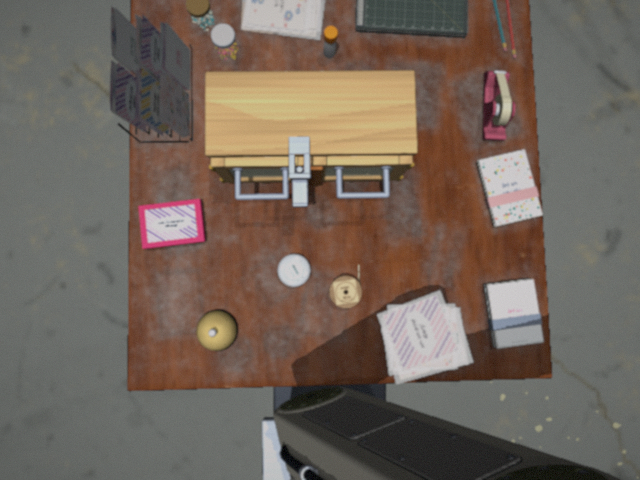

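The scene view shows the shut cabinet with the bolt in the middle. In the top view the handle bars are at about (262,197) and (363,194), the plate end is near (300,205), and the tin, spool and bell are at (294,270), (345,291) and (217,330).

```bash
cat > h.py <<'E'
from station import *
import cv2,numpy as np
def cast(n,uv,z,p=None):
    p=p or camera_params(n);T=np.array(p["pose"]);d=T[:3,:3]@np.linalg.solve(p["camera_matrix"],[*uv,1.]);o=T[:3,3]
    return o+d*(z-o[2])/d[2]
E
python3 - <<'E'
from h import *
for nm,uv,z in [("cTL",(205,72),.2),("cTR",(414,71),.2),("cBR",(417,154),.2),("cBL",(205,154),.2),("hLl",(236,197.5),.172),("hLr",(288,197),.172),("hRl",(337,194.5),.172),("hRr",(389,193.5),.172),("plateFL",(293,206),.191),("plateFR",(307.5,206),.191),("keepBL",(289,137),.211),("keepFR",(310,177),.211),("tin",(294,270),.028),("spool",(346,291),.04),("bell",(217,330),.04)]:
    print(nm,np.round(cast("top",uv,z),4))
im=cv2.imread("pics/top0.png")[130:220,195:425]
cv2.imwrite("pics/c.png",cv2.resize(im,None,fx=3.4,fy=3.4,interpolation=cv2.INTER_CUBIC))
E
```

```text
cTL [0.7928 0.2315 0.2   ]
cTR [ 0.7903 -0.1342  0.2   ]
cBR [ 0.6416 -0.1336  0.2   ]
cBL [0.6476 0.232  0.2   ]
hLl [0.5758 0.1835 0.172 ]
hLr [0.5749 0.0922 0.172 ]
hRl [0.5778 0.0055 0.172 ]
hRr [ 0.5778 -0.0869  0.172 ]
plateFL [0.556  0.0831 0.191 ]
plateFR [0.5555 0.0581 0.191 ]
keepBL [0.6721 0.0873 0.211 ]
keepFR [0.6023 0.0529 0.211 ]
tin [0.4492 0.0879 0.028 ]
spool [ 0.4049 -0.015   0.04  ]
bell [0.3348 0.2408 0.04  ]
```

View pics/c.png

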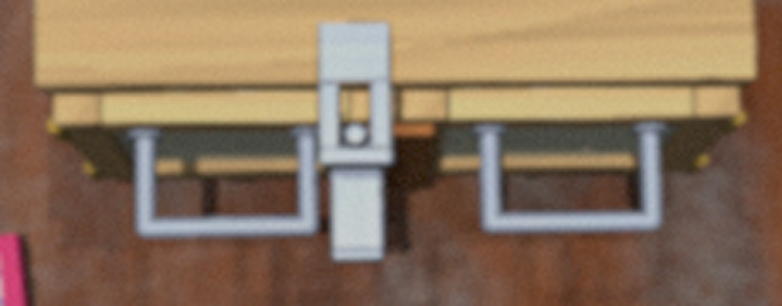

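>>> {"method": "play_rows", "body": {"deltas": [[[1,3.5,-2.7,-2.5,-0.17],[1,7,-5.4,-5,-0.34],[1,10.5,-8,-5,-0.51],[1,14,-10.7,-5,-0.68],[1,17.4,-13.4,-5,-0.85],[1,20.9,-16.1,-5,-1.02],[1,24.4,-18.8,-5,-1.19],[1,27.9,-21.4,-5,-1.36],[1,31.4,-24.1,-5,-1.53],[1,34.9,-26.8,-5,-1.7],[1,38.4,-29.5,-5,-1.87],[1,41.8,-32.2,-5,-2.04],[1,45.3,-34.8,-5,-2.21],[1,48.8,-37.5,-5,-2.38],[1,52.3,-40.2,-5,-2.55],[1,55.8,-42.9,-5,-2.72],[1,55.8,-42.9,-5,-2.89],[1,55.8,-42.9,-5,-3.06],[1,55.8,-42.9,-5,-3.23],[1,55.8,-42.9,-5,-3.4]]]}}

```text
time_s: 2.6
ee_pos: [0.5722, 0.0708, 0.2977]
tool_rot: [-0.001, -0.316, 0.949, 0.0]
force: [0.3, -0.3, -0.4]
finger_gap: 0.001
grip_force: 0.0
```

Run:
```python
from h import *
s=sense();print(s["qpos"].round(3),s["ee_pos"].round(4),s["tool_rot"].round(4), 2*np.arctan2(s["tool_rot"][2],s["tool_rot"][1]),s["force"].round(1))
```

```text
[-0.016  0.31   0.162  1.424 -0.    -0.659] [0.5722 0.0708 0.2977] [-6.000e-04 -3.160e-01  9.488e-01  2.000e-04] 3.784607910479349 [ 0.3 -0.3 -0.4]
```

>>> {"method": "play_rows", "body": {"deltas": [[[1,0,0,0,-0.17],[1,0,0,0,-0.34],[1,0,0,0,-0.51],[1,0,0,0,-0.68],[1,0,0,0,-0.85],[1,0,0,0,-0.928],[1,0,0,0,-0.928]]]}}

```text
time_s: 3.48
ee_pos: [0.5722, 0.0707, 0.2978]
tool_rot: [-0.0, -0.705, 0.709, 0.0]
force: [-0.2, 0.0, -0.0]
finger_gap: -0.001
grip_force: 0.0
```

Run:
```python
from h import *
s=sense();print(s["qpos"].round(3),s["ee_pos"].round(4),2*np.arctan2(s["tool_rot"][2],s["tool_rot"][1]))
p=camera_params("wrist");print(np.round(p["pose"],4).tolist(),np.round(p["camera_matrix"],1).tolist())
cv2.imwrite("pics/w1.png",camera("wrist")[:,:,::-1])
```

```text
[-0.016  0.31   0.162  1.424 -0.    -1.581] [0.5722 0.0707 0.2978] 4.70590132491249
[[-1.0, 0.0069, -0.0002, 0.5725], [0.0065, 0.9496, 0.3134, -0.0094], [0.0023, 0.3134, -0.9496, 0.4225], [0.0, 0.0, 0.0, 1.0]] [[413.9, 0.0, 324.4], [0.0, 413.9, 244.0], [0.0, 0.0, 1.0]]
```

View pics/w1.png

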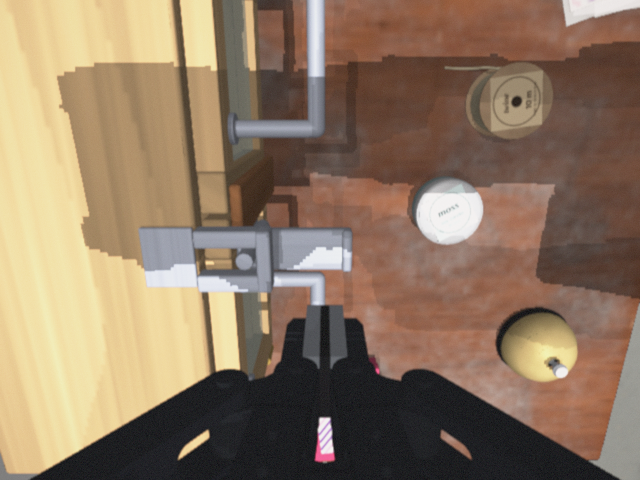

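The wrist view shows the plate's front end at (352,229..270), the keeper's front at (272,222..292), and the right bar at column 316. The left handle's corner is near (318,278).

Run:
```python
from h import *
for nm,uv,z in [("pfl",(351,229),.191),("pfr",(351,270),.191),("kf",(272,224),.211),("kf2",(272,292),.211),("hRbar",(316,60),.177),("hRbar2",(316,125),.177),("hL",(318,285),.177),("tin",(449,212),.028)]:
    print(nm,np.round(cast("wrist",uv,z),4))
```

```text
pfl [0.557 0.058 0.191]
pfr [0.5566 0.0837 0.191 ]
kf [0.6002 0.0491 0.211 ]
kf2 [0.6021 0.0885 0.211 ]
hRbar [ 0.5764 -0.0339  0.177 ]
hRbar2 [5.768e-01 1.000e-04 1.770e-01]
hL [0.5769 0.0996 0.177 ]
tin [0.4503 0.0888 0.028 ]
```

Wrist and top agree, and the tool is centred on the plate. Descending.

>>> {"method": "play_rows", "body": {"deltas": [[[1,0,0,4,0],[1,0,0,7,0],[1,0,0,8.2,0],[1,0,0,8.8,0],[1,0,0,9.1,0],[1,0,0,9.4,0],[1,0,0,9.4,0]]]}}

```text
time_s: 4.4
ee_pos: [0.5731, 0.0707, 0.2052]
tool_rot: [0.001, -0.705, 0.709, -0.001]
force: [0.3, 1.1, 2.7]
finger_gap: 0.004
grip_force: 0.7
```

>>> {"method": "play_rows", "body": {"deltas": [[[1,0,0,0.4,0],[1,0,0,0.8,0],[1,0,0,1.2,0],[1,0,0,1.5,0],[1,0,0,1.6,0],[1,0,0,1.6,0]]]}}

```text
time_s: 5.15
ee_pos: [0.5723, 0.0708, 0.188]
tool_rot: [-0.0, -0.705, 0.709, 0.0]
force: [0.3, 1.0, 2.8]
finger_gap: -0.003
grip_force: 0.8
```

>>> {"method": "play_rows", "body": {"deltas": [[[1,0,0,0.1,0],[1,0,0,0.2,0],[1,0,0,0.2,0]]]}}

```text
time_s: 5.52
ee_pos: [0.5723, 0.0707, 0.1861]
tool_rot: [-0.0, -0.705, 0.709, 0.0]
force: [0.1, 1.6, 2.8]
finger_gap: 0.0
grip_force: 1.3
```

>>> {"method": "play_rows", "body": {"deltas": [[[1,0,0,-3,0],[1,0,0,-6,0],[0.68,-3.4,-0.2,-6,0],[0.68,-6.7,-0.5,-6,0],[0.68,-6.7,-0.5,-6,0],[0.68,-6.7,-0.5,-6,0]]]}}

```text
time_s: 6.28
ee_pos: [0.5774, 0.1372, 0.2456]
tool_rot: [-0.001, -0.705, 0.709, 0.0]
force: [-0.2, 0.7, -0.1]
finger_gap: 0.321
grip_force: 0.0
```

Run:
```python
from h import *
s=sense();print(s["ee_pos"].round(4),s["finger_gap"])
cv2.imwrite("pics/w2.png",camera("wrist")[:,:,::-1])
for nm,uv,z in [("a",(316,60),.177)]: print(cast("wrist",uv,z))
```

```text
[0.5774 0.1372 0.2456] 0.3207170163360577
[0.58080394 0.03748274 0.177     ]
```

View pics/w2.png

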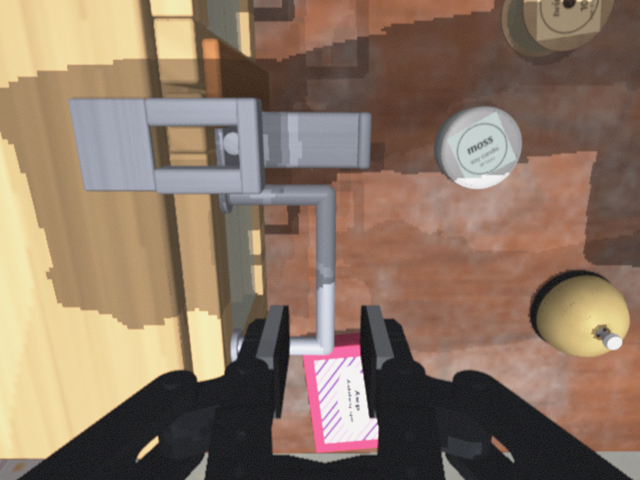

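The bar (column 326, rows 190–350) lies midway between the fingers (288 and 362), and the bolt plate is down. Now lowering the tool over the bar.

>>> {"method": "play_rows", "body": {"deltas": [[[0.68,0,0,4,0],[0.68,0,0,7,0],[0.68,0,0,8.1,0],[0.8,0,0,8.1,0],[0.8,0,0,8.1,0]]]}}

```text
time_s: 6.95
ee_pos: [0.5787, 0.1374, 0.1667]
tool_rot: [0.001, -0.705, 0.709, -0.001]
force: [-0.6, -0.5, -0.0]
finger_gap: 0.197
grip_force: 0.0
```

```bash
cat > arc.py <<'E'
from h import *
import sys
# side +1 left: hinge; rows from current pose for leaf angles
def rows(side,hinge,ths,close,extra=0.0):
    s=sense();r=s["tool_rot"];phi=2*np.arctan2(r[2],r[1]);c,sn=np.cos(phi),np.sin(phi)
    print(s["ee_pos"].round(4),phi,s["qpos"].round(2),s["force"].round(1),s["finger_gap"])
    for t in ths:
        e=np.array([-np.sin(t),-side*np.cos(t)]);n=np.array([-np.cos(t),side*np.sin(t)])
        P=np.array(hinge)+.086*e+.068*n;d=(P-s["ee_pos"][:2])*100
        print([close,round(float(c*d[0]+sn*d[1]),1),round(float(sn*d[0]-c*d[1]),1),0,round(side*float(t),2)],P.round(3))
E
python3 - <<'E'
from arc import *
rows(1,(.645,.224),np.linspace(.11,1.76,16),.8)
E
```

```text
[0.5787 0.1374 0.1667] 4.706401777623931 [ 0.1   0.38 -0.05  1.13 -0.   -1.47] [-0.6 -0.5 -0. ] 0.1969896263704709
[0.8, -0.9, 1.1, 0, 0.11] [0.568 0.146]
[0.8, -1.7, 1.9, 0, 0.22] [0.56  0.155]
[0.8, -2.7, 2.6, 0, 0.33] [0.553 0.165]
[0.8, -3.8, 3.2, 0, 0.44] [0.547 0.175]
[0.8, -4.9, 3.7, 0, 0.55] [0.542 0.186]
[0.8, -6.0, 4.1, 0, 0.66] [0.539 0.198]
[0.8, -7.2, 4.3, 0, 0.77] [0.536 0.21 ]
[0.8, -8.4, 4.4, 0, 0.88] [0.535 0.222]
[0.8, -9.6, 4.4, 0, 0.99] [0.536 0.234]
[0.8, -10.8, 4.2, 0, 1.1] [0.538 0.246]
[0.8, -12.0, 3.9, 0, 1.21] [0.541 0.257]
[0.8, -13.1, 3.5, 0, 1.32] [0.545 0.269]
[0.8, -14.2, 2.9, 0, 1.43] [0.55  0.279]
[0.8, -15.2, 2.3, 0, 1.54] [0.557 0.289]
[0.8, -16.1, 1.5, 0, 1.65] [0.565 0.299]
[0.8, -17.0, 0.6, 0, 1.76] [0.573 0.307]
```

>>> {"method": "play_rows", "body": {"deltas": [[[0.8,-0.4,0.6,0,0.05],[0.8,-0.9,1.1,0,0.11],[0.8,-1.7,1.9,0,0.22],[0.8,-2.7,2.6,0,0.33],[0.8,-3.8,3.2,0,0.44],[0.8,-4.9,3.7,0,0.55],[0.8,-4.9,3.7,0,0.55]]]}}

```text
time_s: 7.82
ee_pos: [0.5416, 0.1875, 0.1667]
tool_rot: [0.001, -0.487, 0.873, -0.0]
force: [-0.9, -0.4, -0.1]
finger_gap: 0.203
grip_force: 0.0
```

Run:
```python
from arc import *
rows(1,(.645,.224),np.linspace(.66,1.76,11)-.55+.55,.8)
cv2.imwrite("pics/t2.png",camera("top")[20:420,100:560,::-1])
```

```text
[0.5416 0.1875 0.1667] 4.15923458469323 [ 0.19  0.34 -0.11  1.11 -0.   -0.82] [-0.9 -0.4 -0.1] 0.2029936884779632
[0.8, -0.7, 0.8, 0, 0.66] [0.539 0.198]
[0.8, -1.6, 1.6, 0, 0.77] [0.536 0.21 ]
[0.8, -2.6, 2.3, 0, 0.88] [0.535 0.222]
[0.8, -3.6, 2.9, 0, 0.99] [0.536 0.234]
[0.8, -4.7, 3.4, 0, 1.1] [0.538 0.246]
[0.8, -5.9, 3.8, 0, 1.21] [0.541 0.257]
[0.8, -7.1, 4.0, 0, 1.32] [0.545 0.269]
[0.8, -8.3, 4.1, 0, 1.43] [0.55  0.279]
[0.8, -9.5, 4.0, 0, 1.54] [0.557 0.289]
[0.8, -10.7, 3.9, 0, 1.65] [0.565 0.299]
[0.8, -11.8, 3.6, 0, 1.76] [0.573 0.307]
```

View pics/t2.png

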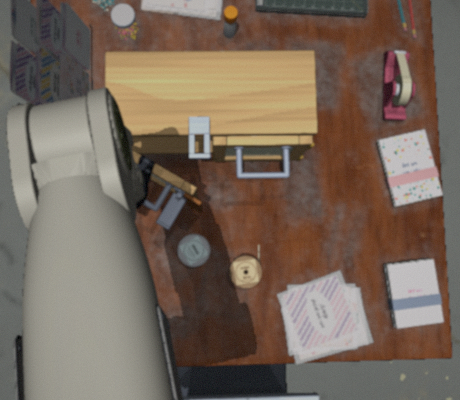

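The left leaf is swinging (its free edge near (195,203) in the crop), the right leaf is shut, and the tin is untouched. Continuing along the arc.

>>> {"method": "play_rows", "body": {"deltas": [[[0.8,-0.7,0.8,0,0.11],[0.8,-1.6,1.6,0,0.22],[0.8,-2.6,2.3,0,0.33],[0.8,-3.6,2.9,0,0.44],[0.8,-4.7,3.4,0,0.55],[0.8,-5.9,3.8,0,0.66],[0.8,-7.1,4.0,0,0.77],[0.8,-8.3,4.1,0,0.88],[0.8,-9.5,4.0,0,0.99],[0.8,-10.1,4.0,0,1.05],[0.8,-10.7,3.9,0,1.1],[0.8,-11.2,3.8,0,1.15],[0.8,-11.2,3.8,0,1.15],[0.8,-11.2,3.8,0,1.15]]]}}

```text
time_s: 9.62
ee_pos: [0.568, 0.3017, 0.1654]
tool_rot: [0.0, 0.067, 0.998, -0.0]
force: [0.9, 0.2, 0.7]
finger_gap: 0.2
grip_force: 0.0
```

Run:
```python
from arc import *
rows(1,(.645,.224),[1.7],.8)
```

```text
[0.568  0.3017 0.1654] 3.008027165134991 [ 0.36  0.48  0.09  1.18 -0.    0.5 ] [0.9 0.2 0.7] 0.19985520520240496
[0.8, -0.0, 0.1, 0, 1.7] [0.568 0.303]
```

>>> {"method": "play_rows", "body": {"deltas": [[[0.75,0,0,-3,0],[0.75,0,0,-6,0],[0.68,0,0,-8.5,0],[0.68,-0.7,-4.2,-8.5,0.18],[0.68,-1.4,-8.5,-8.5,0.36],[0.68,-2,-12.7,-8.5,0.54],[0.68,-2.7,-17,-8.5,0.72],[0.68,-3.4,-21.2,-8.5,0.9],[0.68,-4,-25.4,-8.5,1.08],[0.68,-4.7,-29.7,-8.5,1.26],[0.68,-5.4,-33.9,-8.5,1.44],[0.68,-5.4,-33.9,-8.5,1.44],[0.68,-5.4,-33.9,-8.5,1.44]]]}}

```text
time_s: 11.25
ee_pos: [0.5756, -0.0411, 0.2504]
tool_rot: [-0.0, 0.708, 0.706, 0.0]
force: [-1.0, 0.0, 0.3]
finger_gap: 0.322
grip_force: 0.0
```

Run:
```python
from arc import *
rows(-1,(.645,-.127),[0],.8)
cv2.imwrite("pics/w3.png",camera("wrist")[:,:,::-1])
t=camera("top")[20:420,100:560,::-1];cv2.imwrite("pics/t3.png",t)
```

```text
[ 0.5756 -0.0411  0.2504] 1.5680540540917387 [-0.21  0.32  0.06  1.31  0.    1.36] [-1.   0.   0.3] 0.32157378013939986
[0.8, 0.0, 0.1, 0, -0.0] [ 0.577 -0.041]
```

View pics/w3.png

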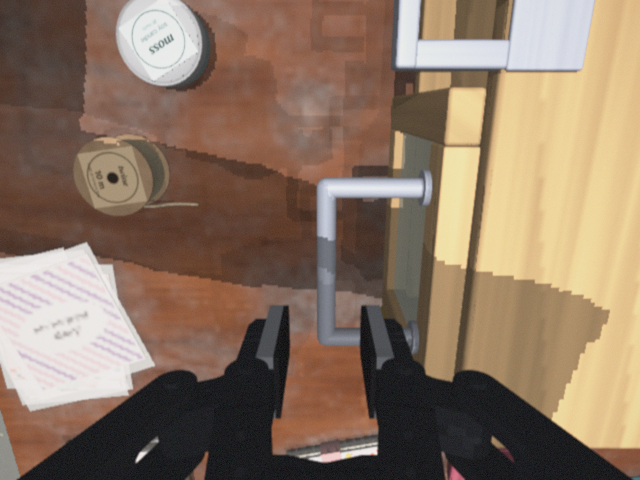

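View pics/t3.png

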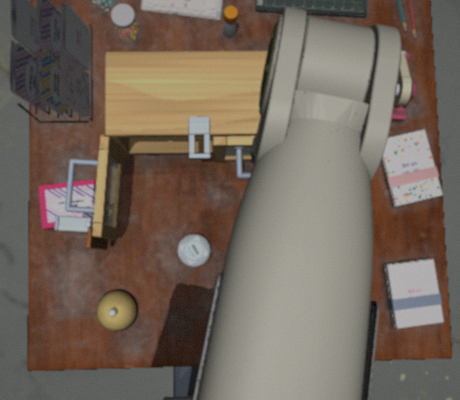

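The left leaf stands past 90° (free edge near (98,243) in the crop). The right bar, at column 326, is centred between the fingers. Lowering.

>>> {"method": "play_rows", "body": {"deltas": [[[0.68,0,0.1,4,0],[0.68,0,0.1,7,0],[0.68,0,0.1,8.4,0],[0.8,0,0.1,8.4,0],[0.8,0,0.1,8.4,0]]]}}

```text
time_s: 11.98
ee_pos: [0.5777, -0.041, 0.1676]
tool_rot: [0.001, 0.708, 0.706, 0.001]
force: [-0.1, -0.4, 0.7]
finger_gap: 0.199
grip_force: 0.0
```

>>> {"method": "play_rows", "body": {"deltas": [[[0.8,-0.4,-0.5,0,-0.05],[0.8,-0.8,-0.9,0,-0.11],[0.8,-1.7,-1.7,0,-0.22],[0.8,-2.7,-2.4,0,-0.33],[0.8,-3.7,-3.0,0,-0.44],[0.8,-4.8,-3.5,0,-0.55],[0.8,-4.8,-3.5,0,-0.55]]]}}

```text
time_s: 12.85
ee_pos: [0.5423, -0.0898, 0.1678]
tool_rot: [0.001, 0.491, 0.871, 0.0]
force: [0.5, -0.6, -0.1]
finger_gap: 0.198
grip_force: 0.0
```

Run:
```python
from arc import *
rows(-1,(.645,-.127),np.linspace(.66,1.76,11),.8)
```

```text
[ 0.5423 -0.0898  0.1678] 2.114495918858205 [-0.31  0.3  -0.17  1.09 -0.    0.72] [ 0.5 -0.6 -0.1] 0.19778258319022946
[0.8, -0.7, -0.9, 0, -0.66] [ 0.539 -0.101]
[0.8, -1.6, -1.7, 0, -0.77] [ 0.536 -0.113]
[0.8, -2.6, -2.4, 0, -0.88] [ 0.535 -0.125]
[0.8, -3.7, -3.0, 0, -0.99] [ 0.536 -0.137]
[0.8, -4.8, -3.5, 0, -1.1] [ 0.538 -0.149]
[0.8, -5.9, -3.8, 0, -1.21] [ 0.541 -0.16 ]
[0.8, -7.1, -4.0, 0, -1.32] [ 0.545 -0.172]
[0.8, -8.3, -4.1, 0, -1.43] [ 0.55  -0.182]
[0.8, -9.5, -4.1, 0, -1.54] [ 0.557 -0.192]
[0.8, -10.7, -3.9, 0, -1.65] [ 0.565 -0.202]
[0.8, -11.9, -3.6, 0, -1.76] [ 0.573 -0.21 ]
```

>>> {"method": "play_rows", "body": {"deltas": [[[0.8,-0.7,-0.9,0,-0.11],[0.8,-1.6,-1.7,0,-0.22],[0.8,-2.6,-2.4,0,-0.33],[0.8,-3.7,-3.0,0,-0.44],[0.8,-4.8,-3.5,0,-0.55],[0.8,-5.9,-3.8,0,-0.66],[0.8,-7.1,-4.0,0,-0.77],[0.8,-8.3,-4.1,0,-0.88],[0.8,-9.5,-4.1,0,-0.99],[0.8,-10.1,-4.0,0,-1.05],[0.8,-10.7,-3.9,0,-1.1],[0.8,-11.3,-3.8,0,-1.15],[0.8,-11.3,-3.8,0,-1.15],[0.8,-11.3,-3.8,0,-1.15],[0.75,-11.3,-3.8,-3,-1.15],[0.7,-11.3,-3.8,-6,-1.15],[0.7,-11.3,-3.8,-10,-1.15],[0.7,-11.3,-3.8,-14,-1.15],[0.7,-11.3,-3.8,-14,-1.15]]]}}

```text
time_s: 15.22
ee_pos: [0.5691, -0.2058, 0.3104]
tool_rot: [0.003, -0.062, 0.998, -0.002]
force: [0.1, 0.7, -1.0]
finger_gap: 0.3
grip_force: 0.0
```

Run:
```python
from h import *
s=sense();print(s["ee_pos"].round(3),s["force"].round(1),s["time_s"])
cv2.imwrite("pics/s4.png",camera("scene")[:,:,::-1])
cv2.imwrite("pics/t4.png",camera("top")[:,:,::-1])
```

```text
[ 0.569 -0.206  0.31 ] [ 0.1  0.7 -1. ] 15.225
```

View pics/s4.png

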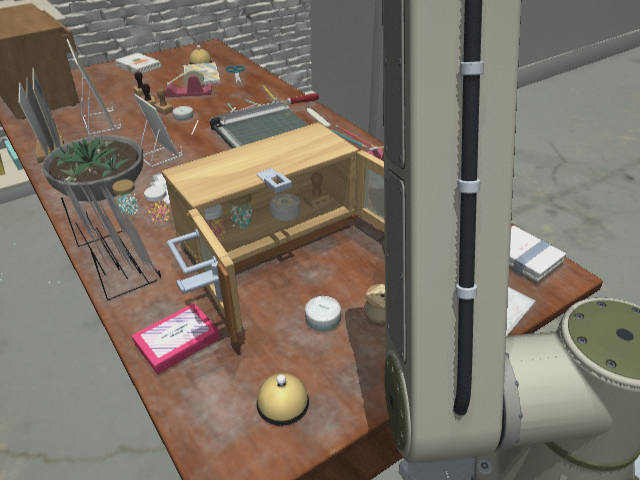

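View pics/t4.png

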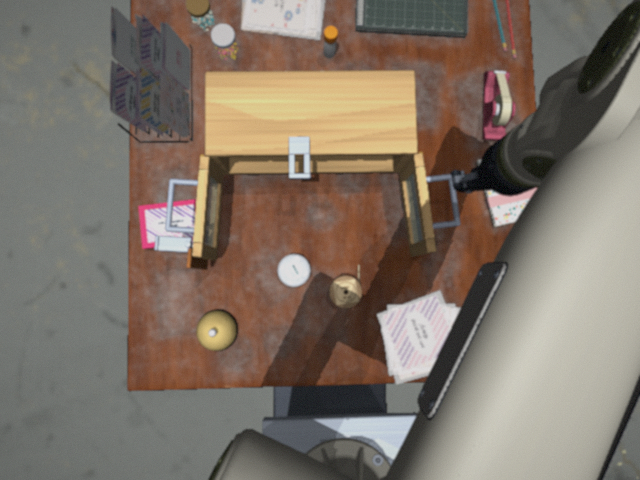

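Both leaves stand past square: the left's free edge is at about (195,250) and the right's at (425,250) in the top view. The bolt plate is down, the bystanders haven't moved, and the arm is clear above.

```bash
python3 -c "
from station import *
print(job_done())"
```

```text
the job is handed in; nothing more can be done
None
```

I handed the job in at about 15 s: the bolt is drawn, the left leaf was opened first and then the right, both stand past square, and the tin, bell and spool were not moved; the judge returned no verdict.

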